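Open the sliding door of the bench cabinet in front of the red-capped bottle

ROBOT

A 7-joint arm with a two-finger parallel gripper is mounted at the origin on a cart in front of the work surface, level with it; the furniture and walls round the work are solid. World frame = base frame: x ahead of the robot, y to its left, z up, the work surface at z = 0. Lengths are in m, angles in rad, forces in N, time in s.
With the tool pointing down it reaches from about 0.4 to 0.85 m from the base axis. Payload 10.4 kg.
Tool frame: the origin (TCP) lies midway between the tips of the shut fingers; the grasp point (between the pads) lies 19 mm behind it (manip.hold_point_z is the distance from the TCP to the grasp point, in m); z points along the fingers, y is the line along which they close (so a half turn about z gives the same grasp; the last joint's range is limited). The gripper opens to 85 mm and grips with 20 to 120 N. Pads are 22 mm wide; open, the fingers measure 114 mm over their backs; the gripper's body (76 mm by 85 mm) begins 54 mm behind the grasp point. The pads swing forward as they close: fully open they stand 13 mm farther back than shut.
Start: joints at [1.188, 0.332, -0.065, 1.46, 0.022, 1.35, -0.088], TCP at [0.22, -0.585, 0.207] pointing down, gripper open.
Joint ranges: [-2.6, 2.6], [-0.5, 2.12], [-1.47, 1.34], [0.16, 2.42], [-1.27, 4.41], [0.06, 2.06], [-2.6, 2.6]. Speed limits (rad/s): [2.22, 2.22, 2.79, 2.79, 3.14, 3.14, 3.14].

INTERFACE

Orientations are given as a unit quaternion [x, y, z, w].
In Python, from workcell import manip, eyes, job gives the robot as it stands.
- The arm moves only by the shell command python3 -m crank 'ROWS' [FORCE]. ROWS is JSON, a list that holds one entry, the list of rows, each a list of 7 numbers: the finger opening in cm, from 0 to 8.54, then the shift along the world's x, y, z in cm, then the turn, a rotation vector about the world's x, y, z in degrees. In form: [[[hand, x, y, z, ax, ay, az], ...]]. A call has 1 to 20 rows; each row shifts and turns the commanded pose from where the row before left it; what a row does not reach is not made up. A row lasts 1/8 s, in which the tool goes at most 62.5 mm and 10.7 degrees, less where a joint would pass 70% of its speed; a pose out of reach is approached as far as the arm can. A call with a gripper value outside its range is refused whole. The fingers move at their own pace and stop on an object; FORCE is the grip in N (left out, the last holds). Time passes only in rows, so rows that do not move let the fingers close. It gives the time, the measured TCP pose, the force, the opening and the grip force at its end, in the units of the state.
- manip.get_obs(): the state, without advancing time (a new reading comes with each control period).
- eyes.camera(name): name is "scene" or "top" or "wrist"; returns (picture, depth): 384x512x3 uint8, red, green, blue; 384x512 float32, m along the optical axis (not along the pixel's ray), 0 where there is no reading.
- eyes.camera_params(name): a dict with "fx", "fy", "cx", "cy" (pixels), "dist" ([k1, k2, p1, p2, k3] as OpenCV has them; the pictures are not rectified), "world_from_camera" (4x4, takes a point from camera to world coordinates); the wrist camera has in their place "hand_eye" (4x4, takes a point from camera to tool coordinates, whose origin is the TCP and whose axes are the flange's). Camera axes: x right, y down, z forward; pixel columns grow to the right and rows downward; lengths in m; the calibration is good to about 2 mm. A picture is of the moment at which its call begins: read the wrist's pose just before it. camera_params takes no time and is no camera call.
- job.hand_in(): hands the job in; it is judged then, once.
The state is a dict: "clock": time; "joint_pos": joint angles; "joint_velocities": joint speeds; "tau": joint torques, N m; "position": TCP position; "ee_rot": TCP orientation; "ft_force": force on the tool from outside, world axes, zero at the start; "torque": the same for the moment, N m; "grip_width": opening from 0.0 (shut) to 1.0 (fully open); "grasp_force": force on a finger pad.
Only numpy, scipy, OpenCV 4.12 (cv2) and the standard library are available. Lean on these libraries where they do the work, as an engineer would, in place of code of your own. Each camera call takes 0.05 s, during which the arm holds its last target. There are 200 camera calls.

TASK

In the small white bench cabinet, a brown bottle with a red cap stands behind one of the two outer sliding doors. Slide that door all the way behind the locked centre door so that the bottle can be taken out, and let go of it; leave the other outer door where it is and the red-capped bottle standing where it stands.

Things in the scene. Friction and masses are not known exactly. Their poses are not given: they have to be found in the camera images.
- cabinet: Fixed white cabinet, 110 deep (x), 344 wide (y), 140 high (z); origin: centre of its underside; +x to its back, +y to its left seen from the robot; turned up to 0.17 rad. Front at x = -55 with three clear doors 112 wide. The centre one (y -56 to 56, front track) is locked. Each outer door has a blue upright pull bar near its outer edge, centre line at x = -85, z 72 to 140. All mm, own frame.
- left_door (a joint): Left outer door, in the rear track: metres slid towards the cabinet's -y, behind the centre door; 0 shut, 0.082 end stop; starts at 0 to 0.010. Its pull bar (10 mm wide in y, 16 mm thick in x, on two 8 mm wide stems straight behind it) is at cabinet y = 0.148 minus this value. About 1.5 N slides it; it stays where it is left.
- right_door (a joint): Right outer door, mirror image of the left, same rear track: metres slid towards the cabinet's +y, behind the centre door; 0 shut, 0.082 end stop; starts at 0 to 0.010. Its pull bar (10 mm wide in y, 16 mm thick in x) is at cabinet y = -0.148 plus this value. About 1.5 N slides it; it stays where it is left.
- red_cap_bottle: Brown bottle with a red cap, 36 mm in diameter, 62 mm high; origin at the centre of its underside. Stands loose on the cabinet's floor (z = 12 mm), near cabinet y = +115 mm (behind the left door) or -115 mm (behind the right door). A like bottle with a green cap is behind the other outer door, a larger white-capped one behind the centre door.

How it is judged:
By the outcome, as a careful person would: the job done as asked, in the order asked, and still so for the second after the job is handed in, with the robot touching nothing.
It also fails if it takes over 29 s, if anything falls off the work surface, if the arm or the gripper's body presses on something with over 40 N, if the wrist force passes 120 N, or if a joint passes its speed limit or range.

## Working session

There is one attempt and no reset: what is moved stays moved. The work goes in short steps, Python scripts to look and compute and a shell command to move; the robot and the scene stay as the last step left them, time stands still between calls to the robot, and variables do not carry over. Pictures are saved under pics/ and viewed, at most 10 in all, crops included, and the job is handed in when it is done.

```bash
mkdir -p pics; python3 - <<'E'
from workcell import manip, eyes
import cv2, numpy as np
o=manip.get_obs(); print({k:np.round(o[k],3) for k in("clock","position","ee_rot","grip_width","ft_force")}, manip.hold_point_z)
for n in("scene","top"):
    p,d=eyes.camera(n); cv2.imwrite(f"pics/{n}0.png",p[:,:,::-1]); np.savez(f"{n}0.npz",p=p,d=d)
    c=eyes.camera_params(n); print(n,c["fx"],c["cx"],c["cy"],c["dist"],np.round(c["world_from_camera"],3).tolist())
E
```

```text
{'clock': np.float64(0.0), 'position': array([ 0.22 , -0.585,  0.206]), 'ee_rot': array([ 0.984,  0.179, -0.   , -0.001]), 'grip_width': np.float64(1.001), 'ft_force': array([0.183, 0.307, 0.178])} 0.0187
scene 403.0750345565936 251.61649432647351 190.01854569570514 [-0.08355896  0.          0.          0.          0.        ] [[-0.429, -0.394, 0.813, -0.139], [-0.903, 0.21, -0.375, 0.387], [-0.023, -0.895, -0.446, 0.454], [0.0, 0.0, 0.0, 1.0]]
top 372.63384785635327 252.4936704164974 192.03711739587766 [-0.02135426  0.          0.          0.          0.        ] [[0.029, -0.99, 0.138, 0.466], [-1.0, -0.029, 0.001, 0.061], [0.003, -0.138, -0.99, 0.931], [0.0, 0.0, 0.0, 1.0]]
```

View pics/scene0.png

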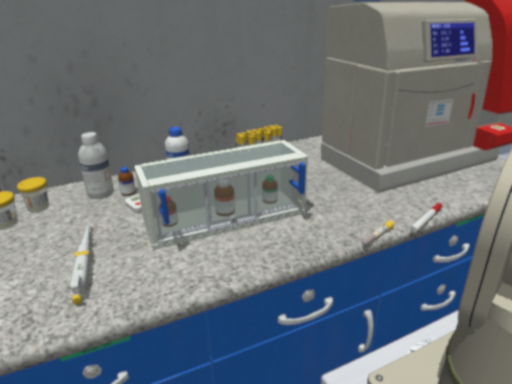

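View pics/top0.png

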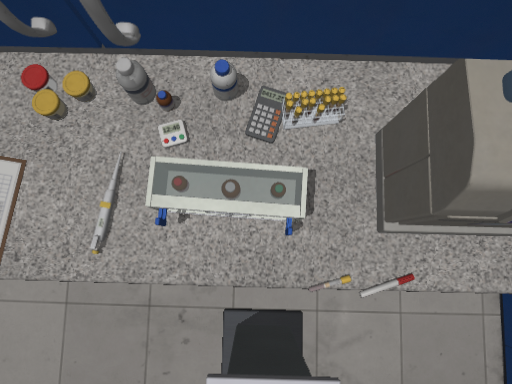

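The red cap is at top-view (180,183), the +y side, so it is the left door. Its bar is at scene (165,207) and top (161,216). The green cap is on the right, at top (279,189). Next I measure the bars from both views.

```bash
cat > h.py <<'E'
from workcell import manip, eyes
import cv2, numpy as np
def cloud(n,p,d):
    c=eyes.camera_params(n); K=np.array([[c["fx"],0,c["cx"]],[0,c["fy"],c["cy"]],[0,0,1]])
    v,u=np.mgrid[:384,:512]; q=cv2.undistortPoints(np.stack([u.ravel(),v.ravel()],1).astype(float)[:,None],K,np.array(c["dist"])).reshape(384,512,2)
    T=np.array(c["world_from_camera"]); P=np.dstack([q,np.ones((384,512))])*d[...,None]
    return P@T[:3,:3].T+T[:3,3]
def blue(p): h=cv2.cvtColor(p,cv2.COLOR_RGB2HSV); return (h[...,0]>105)&(h[...,0]<130)&(h[...,1]>150)&(h[...,2]>60)
E
python3 - <<'E'
from h import *
for n in("scene","top"):
    z=np.load(n+"0.npz"); p,d=z["p"],z["d"]; X=cloud(n,p,d)
    B=blue(p)&(d>0)&(X[...,2]>.05)&(X[...,2]<.2)&(X[...,0]>.35)&(X[...,0]<.75)
    k,l,s,c=cv2.connectedComponentsWithStats(B.astype(np.uint8))
    for i in range(1,k):
        if s[i,4]>8:
            Q=X[l==i]; print(n,"bar",c[i].round(1),s[i],"med",np.median(Q,0).round(4),"p5",np.percentile(Q,5,0).round(3),"p95",np.percentile(Q,95,0).round(3))
            if n=="top":
                t=Q[Q[:,2]>.13]; print(" top face",len(t),t.mean(0).round(4),t.min(0).round(3),t.max(0).round(3))
    # cabinet rim
    W=(abs(X[...,2]-.14)<.006)&(X[...,0]>.35)&(X[...,0]<.8)&(abs(X[...,1])<.45)&~blue(p)
    k,l,s,c=cv2.connectedComponentsWithStats(W.astype(np.uint8)); i=1+np.argmax(s[1:,4])
    Q=X[l==i]; r=cv2.minAreaRect((Q[:,:2]*1000).astype(np.float32)); print(n,"rim",len(Q),np.round(r[0],1),np.round(r[1],1),r[2],Q[:,2].mean())
    # caps
    h=cv2.cvtColor(p,cv2.COLOR_RGB2HSV)
z=np.load("top0.npz");X=cloud("top",z["p"],z["d"])
for u,v in((180,183),(279,189)): print("cap",X[v,u].round(3),z["p"][v,u])
p=np.load("scene0.npz")["p"]
cv2.imwrite("pics/c1.png",cv2.resize(np.hstack([p[130:255,120:320,::-1],np.load("top0.npz")["p"][130:255,130:330,::-1]]),None,fx=2,fy=2,interpolation=2))
E
```

```text
scene bar [299.6 177.8] [291 163  14  30 194] med [ 0.4934 -0.0159  0.1063] p5 [ 0.488 -0.021  0.08 ] p95 [ 0.53  -0.014  0.137]
scene bar [163.4 205.4] [159 190   9  33 150] med [0.5034 0.2647 0.1085] p5 [0.502 0.261 0.082] p95 [0.538 0.267 0.138]
scene rim 3746 [587.7 117.9] [342.9 115.2] 87.42408752441406 0.1377221010215322
top bar [161.  215.6] [156 209  11  16 105] med [0.5232 0.2617 0.1201] p5 [0.505 0.259 0.082] p95 [0.537 0.265 0.14 ]
 top face 29 [0.5094 0.2616 0.138 ] [0.502 0.259 0.13 ] [0.515 0.266 0.142]
top bar [288.5 226.8] [286 218   6  17  82] med [ 0.5047 -0.0182  0.1223] p5 [ 0.49  -0.022  0.083] p95 [ 0.522 -0.014  0.14 ]
 top face 28 [ 0.4958 -0.0184  0.1384] [ 0.489 -0.022  0.131] [ 0.502 -0.014  0.142]
top rim 8031 [586.8 117.6] [344.3 110.8] 87.37945556640625 0.1381691804925642
cap [0.592 0.219 0.139] [116  74  74]
cap [0.586 0.005 0.135] [ 82 117  99]
```

View pics/c1.png

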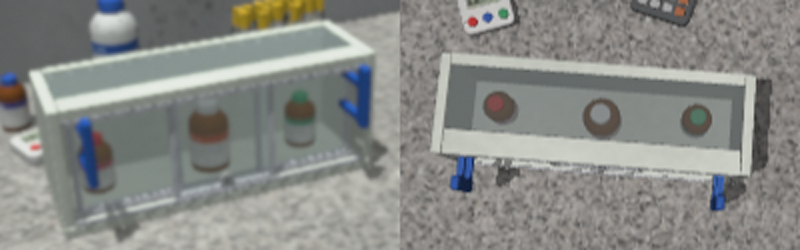

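The crop confirms it: red-capped bottle on the left at crop (100,150), green on the right at (298,105). The left bar is at about (0.5095, 0.2625), top at z 0.14, cabinet yaw −0.0465, and the door already stands 6–7 mm open. I approach at height, going around the analyser.

```bash
python3 -m crank '[[[4,1.7,4.2,0.5,0,0,-2],[4,1.7,4.2,0.5,0,0,-2],[4,1.7,4.2,0,0,0,-2],[4,1.7,4.2,0,0,0,-2],[4,1.7,4.2,0,0,0,-2],[4,1.7,4.2,0,0,0,-2],[4,1.7,4.2,0,0,0,-2],[4,1.7,4.2,0,0,0,-2],[4,1.7,4.2,0,0,0,-2],[4,1.7,4.2,0,0,0,-2],[4,1.7,4.2,0,0,0,-2],[4,1.7,4.2,0,0,0,-1.3],[4,0,4.2,0,0,0,0],[4,0,4.2,0,0,0,0],[4,0,4.2,0,0,0,0],[4,0,4.2,0,0,0,0],[4,0,4.2,0,0,0,0],[4,0,4.2,0,0,0,0],[4,0,4.2,0,0,0,0],[4,0,4.2,0,0,0,0]]]' 20
python3 - <<'E'
from h import *
from scipy.spatial.transform import Rotation as R
o=manip.get_obs(); print(o["clock"],np.round(o["position"],4),R.from_quat(o["ee_rot"]).as_matrix().round(3).tolist())
p,d=eyes.camera("wrist"); cv2.imwrite("pics/w1.png",p[:,:,::-1]); c=eyes.camera_params("wrist")
K=np.array([[c["fx"],0,c["cx"]],[0,c["fy"],c["cy"]],[0,0,1]])
v,u=np.nonzero(blue(p)&(d>0)); q=cv2.undistortPoints(np.stack([u,v],1).astype(float)[:,None],K,np.array(c["dist"]))[:,0]
P=np.c_[q,np.ones(len(q))]*d[v,u][:,None]; H=np.array(c["hand_eye"]); P=P@H[:3,:3].T+H[:3,3]
W=R.from_quat(o["ee_rot"]).apply(P)+o["position"]
m=(W[:,2]>.132)&(W[:,2]<.15); print(len(W),m.sum()); 
if m.any(): print(W[m].mean(0),W[m].min(0),W[m].max(0))
E
```

```text
clock: 2.6
position: [0.4239, 0.256, 0.2172]
ee_rot: [1.0, -0.024, 0.0, 0.0]
ft_force: [0.7, -0.4, -0.7]
grip_width: 0.467
grasp_force: 0.0
2.6 [0.4239 0.256  0.2172] [[0.999, -0.047, 0.0], [-0.047, -0.999, -0.0], [0.0, 0.0, -1.0]]
622 289
[0.50841105 0.26093696 0.14067245] [0.50077341 0.25619848 0.13551689] [0.51622718 0.26594643 0.14304682]
```

View pics/w1.png

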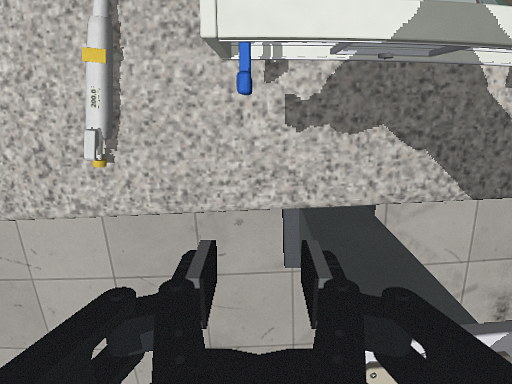

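The wrist view shows the bar top at (244,80) and the fingers straddling its line. It measures (0.5085, 0.261, 0.141), which agrees with the other views. I move over it, go down and grip.

```bash
python3 -m crank '[[[4,4.2,0.25,0,0,0,0],[4,4.2,0.25,0,0,0,0],[4,0,0,0,0,0,0],[4,0,0,-3,0,0,0],[4,0,0,-3,0,0,0],[4,0,0,-3,0,0,0],[4,0,0,-3,0,0,0],[4,0,0,0,0,0,0]]]'; python3 -m crank '[[[0.5,0,0,0,0,0,0],[0.5,0,0,0,0,0,0],[0.5,0,0,0,0,0,0],[0.5,0,0,0,0,0,0],[0.5,0,0,0,0,0,0],[0.5,0,0,0,0,0,0]]]' 20
```

```text
clock: 3.65
position: [0.5062, 0.2592, 0.0956]
ee_rot: [1.0, -0.023, -0.002, 0.001]
ft_force: [0.7, -0.6, 0.5]
grip_width: 0.467
grasp_force: 0.0
clock: 4.4
position: [0.5086, 0.2607, 0.0989]
ee_rot: [1.0, -0.023, 0.001, -0.0]
ft_force: [-2.1, -0.5, 7.4]
grip_width: 0.112
grasp_force: 24.2
```

```bash
python3 -m crank '[[[0.5,-0.04,-0.8,0,0,0,0],[0.5,-0.05,-1,0,0,0,0],[0.5,-0.05,-1,0,0,0,0],[0.5,-0.05,-1,0,0,0,0],[0.5,-0.05,-1,0,0,0,0],[0.5,-0.05,-1,0,0,0,0],[0.5,-0.03,-0.7,0,0,0,0],[0.5,-0.01,-0.3,0,0,0,0],[0.5,0,0,0,0,0,0]]]'; python3 -m crank '[[[0.5,-0.01,-0.3,0,0,0,0],[0.5,-0.01,-0.3,0,0,0,0],[0.5,0,0,0,0,0,0]]]'
```

```text
clock: 5.52
position: [0.5054, 0.1921, 0.0988]
ee_rot: [1.0, -0.024, 0.001, -0.0]
ft_force: [-2.9, -1.6, 10.3]
grip_width: 0.113
grasp_force: 24.6
clock: 5.9
position: [0.5052, 0.187, 0.0988]
ee_rot: [1.0, -0.023, 0.001, -0.001]
ft_force: [-2.1, 2.2, 8.1]
grip_width: 0.112
grasp_force: 24.4
```

```bash
python3 -m crank '[[[0.5,0,-0.2,0,0,0,0],[0.5,0,-0.2,0,0,0,0],[0.5,0,0,0,0,0,0],[0.5,0,0,0,0,0,0]]]'; python3 -m crank '[[[0.5,0,-0.2,0,0,0,0],[0.5,0,0,0,0,0,0],[0.5,0,0,0,0,0,0]]]'
```

```text
clock: 6.4
position: [0.5052, 0.1869, 0.0989]
ee_rot: [1.0, -0.022, 0.002, -0.003]
ft_force: [1.7, 17.1, 0.6]
grip_width: 0.111
grasp_force: 23.2
clock: 6.78
position: [0.5052, 0.1869, 0.099]
ee_rot: [1.0, -0.021, 0.002, -0.005]
ft_force: [5.3, 22.7, -4.5]
grip_width: 0.106
grasp_force: 22.8
```

The end stop is reached: position is constant while the force rises to 23 N. I relax, open and lift straight up, with 3.5 cm opening clear on both sides.

```bash
python3 -m crank '[[[0.5,0.02,0.3,0,0,0,0],[0.5,0,0,0,0,0,0],[3.5,0,0,0,0,0,0],[3.5,0,0,0,0,0,0],[3.5,0,0,0,0,0,0],[3.5,0,0,0,0,0,0],[3.5,0,0,0,0,0,0],[3.5,0,0,0,0,0,0]]]'; python3 -m crank '[[[3.5,0,0,1,0,0,0],[3.5,0,0,2,0,0,0],[3.5,0,0,3,0,0,0],[3.5,0,0,3,0,0,0],[3.5,0,0,3,0,0,0],[3.5,-3,0,1,0,0,0],[3.5,-4,0,0,0,0,0],[3.5,-3,0,0,0,0,0],[3.5,0,0,0,0,0,0],[3.5,0,0,0,0,0,0]]]'
python3 - <<'E'
from h import *
C=np.array([.5872,.1178]); a=-.0465; Ri=np.array([[np.cos(a),np.sin(a)],[-np.sin(a),np.cos(a)]])
ims=[]
for n in("scene","top"):
    p,d=eyes.camera(n); X=cloud(n,p,d); ims.append(p)
    B=blue(p)&(X[...,2]>.05)&(X[...,2]<.2)&(X[...,0]>.45)&(X[...,0]<.6)
    k,l,s,c=cv2.connectedComponentsWithStats(B.astype(np.uint8))
    for i in range(1,k):
        if s[i,4]>20: m=np.median(X[l==i],0); print(n,c[i].round(),m.round(3),"cab",(Ri@(m[:2]-C)).round(4))
cv2.imwrite("pics/c2.png",cv2.resize(np.hstack([ims[0][130:255,120:320,::-1],ims[1][130:255,130:330,::-1]]),None,fx=2,fy=2,interpolation=2))
E
```

```text
clock: 7.78
position: [0.5047, 0.1829, 0.0972]
ee_rot: [1.0, -0.023, -0.0, 0.0]
ft_force: [-0.8, 0.2, -0.1]
grip_width: 0.41
grasp_force: 0.0
clock: 9.02
position: [0.4055, 0.183, 0.2282]
ee_rot: [1.0, -0.024, 0.001, 0.0]
ft_force: [-1.2, -0.8, 0.6]
grip_width: 0.414
grasp_force: 0.0
scene [300. 178.] [ 0.493 -0.016  0.108] cab [-0.0882 -0.138 ]
scene [203. 197.] [0.5  0.19 0.11] cab [-0.0902  0.0678]
top [195. 220.] [0.514 0.185 0.121] cab [-0.076   0.0634]
top [289. 226.] [ 0.507 -0.019  0.122] cab [-0.0736 -0.1401]
```

View pics/c2.png

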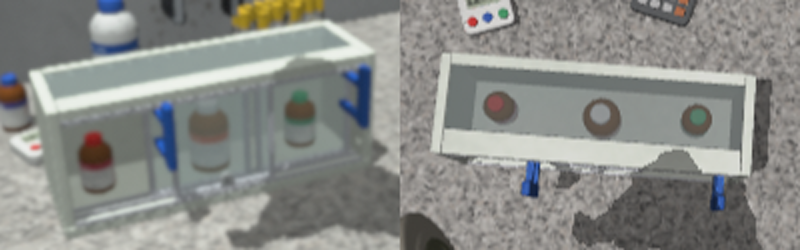

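The left bar now sits at cabinet y ≈ 0.065 (the stop is at 0.066). The right bar is unmoved, the red-capped bottle stands in the open bay at crop (95,165), and the robot is clear.

```bash
python3 -c "
from workcell import job; print(job.hand_in())"
```

```text
the job is handed in; nothing more can be done
None
```

The left door is slid to its end stop behind the centre door and let go; the red-capped bottle still stands in the open bay, the right door was not moved, and the job is handed in at about 9 s on the robot's clock.

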